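# Release the spring stop and slide the praline deck home

## Robot

A 6-joint arm with a two-finger parallel gripper is mounted at the origin on the work surface. World frame = base frame: x ahead of the robot, y to its left, z up, the work surface at z = 0. Lengths are in m, angles in rad, forces in N, time in s.
With the tool pointing down it reaches from about 0.35 to 0.775 m from the base axis. Payload 5.5 kg.
Tool frame: the origin (TCP) lies between the finger pads; the fingertips stand 11 mm ahead of it and the grasp point (between the pads) lies 8 mm behind it (tips_ahead is the distance from the TCP to the fingertips, in m); z points along the fingers, y is the line along which they close (so a half turn about z gives the same grasp; the last joint's range is limited). The gripper opens to 85 mm and grips with 20 to 120 N. Pads are 22 mm wide; open, the fingers measure 114 mm over their backs; the gripper's body (76 mm by 85 mm) begins 54 mm behind the grasp point. The pads swing forward as they close: fully open they stand 13 mm farther back than shut.
Start: joints at [-1.315, 0.313, 0.046, 1.304, 0, 1.431], TCP at [0.222, -0.531, 0.242] pointing down, gripper open.
Joint ranges: [-2.76, 2.76], [-0.86, 1.69], [-1.03, 1.26], [-2.2, 2.34], [-1.47, 1.5], [-3.14, 3.14]. Speed limits (rad/s): [2.57, 2.57, 3.14, 3.14, 3.14, 3.14].

## Interface

Orientations are given as a unit quaternion [w, x, y, z].
In Python, from workcell import * gives the robot as it stands. The module is installed in compiled form; this text tells all that it offers.
- The arm moves only by the tool jog_arm, never from a script. Its argument "moves" is a list of rows, each an object with "fingers": the closure, from 0 (fully open) to 1 (shut); "slide": the shift along the tool's x, y, z in mm, a list of three; "angular": the turn, a rotation vector about the tool's x, y, z in degrees, a list of three. A call has 1 to 10 rows; each row is the pose to reach, as a shift and turn from the pose commanded when the call began, along the tool's axes at that moment; what a row does not reach only later rows make up. A row lasts 1/12 s, in which the tool goes at most 41.7 mm and 7.16 degrees, less where a joint would pass 70% of its speed; a pose out of reach is approached as far as the arm can. A call with a gripper value outside its range is refused whole. The fingers move at their own pace and stop on an object; "squeeze" is the grip in N (left out, the last holds). Time passes only in rows, so rows that repeat a pose let the fingers close. It gives the time, the measured TCP pose, the force, the opening and the grip force at its end, in the units of the state.
- get_state(): the state, without advancing time (a new reading comes with each control period).
- read_camera(name): name is "side" or "top"; returns a dict with "color" (400x640x3 uint8, red, green, blue), "fovy" (degrees; the focal length in pixels is half the picture's height over the tangent of half this angle, whatever the lens; pixels are square), "cx", "cy" (the principal point, pixels), "D" ([k1, k2, p1, p2, k3] as OpenCV has them; the pictures are not rectified), "world_from_camera" (4x4, takes a point from camera to world coordinates). Camera axes: x right, y down, z forward; pixel columns grow to the right and rows downward; lengths in m; the calibration is good to about 2 mm. A picture is of the moment at which its call begins. There is no depth.
- hand_in(): hands the job in; it is judged then, once.
Trained networks look in a picture, given as the dict that the camera call returned (one of the last four; its "shot" number tells which), for a name from the list of things; names that differ only in an ending like _2 or _b are one class to them, and where a whole thing is asked for, a point or a joint stands for the part that bears it (a point fixed in the world has none). Each returns a list of dicts, best first, with "p" (0 to 1); they miss things now and then, are a little off and sometimes report something else, mostly with a low value. They report only what shows in the picture. A call takes as long as a camera call.
- look_for(target, picture): "point" ([column, row] in pixels, amid what is visible of it).
- tip_of(target, picture): "point" ([column, row] in pixels: a listed point, or the origin of a listed thing).
The state is a dict: "clock": time; "joint_pos": joint angles; "qvel": joint speeds; "tau": joint torques, N m; "tcp_pos": TCP position; "orientation": TCP orientation; "wrist_force": force on the tool from outside, world axes, zero at the start; "ft_torque": the same for the moment, N m; "finger_gap": finger opening in m; "grip_force": force on a finger pad.
Only numpy, scipy, OpenCV 4.12 (cv2) and the standard library are available. Lean on these libraries where they do the work, as an engineer would, in place of code of your own. Each camera call takes 0.05 s, during which the arm holds its last target. There are 200 camera calls.

## Task

The roll-out deck of the praline display has been left pulled out and locked. With a fingertip press down the blue spring button that stands in the deck's slot, keep it down while you slide the deck in past it, and push the deck fully home until the button springs up again in front of the deck and locks it. Roll the deck in smoothly, neither slamming nor forcing it; grip and lift nothing, keep both praline trays standing on the deck untouched, and leave everything else on the counter where it is.

Things in the scene. Friction and masses are not known exactly. Their poses are not given: they have to be found in the camera images.
- stop (a joint): How far the blue spring button is pressed, in m: 0 = up, 0.014 = fully down (3 N to start, 6 N fully down). While up it blocks the deck. From 0.010 on it is clear under the deck plate; at 0.012 its top lies 2 mm below the plate's underside. Once the plate has come over the button, the plate keeps it down (about 0.010).
- deck (a joint): How far the deck has been slid in, in m: 0 = fully out (start); from 0.115 on it is home: its front edge has passed the button, which springs up in front of it. End stop at 0.126. It needs some 2 to 4 N to move and stays where it is left.
- stop_top (a point): Centre of the flat top of the blue spring button, a round plunger of 30 mm diameter that moves only up and down. Up, its top stands 58 mm above the counter, 4 mm above the deck plate. Axes: x = the direction in which the deck slides in (away from the robot), y = left, z up.
- deck_slot (a point): Centre, on the deck's upper face, of the black-edged 44 x 44 mm opening through the 6 mm deck plate (faces 54 and 48 mm above the counter); closed fingertips fit. Moves with the deck. Deck out: 2 mm of slot before the button, 12 mm beyond it. A finger on the button, moved along +x, pushes the slot's far wall; below the plate there the space is free to 12 mm above the counter. Axes as stop_top.
- deck_lip (a point): Middle of the front face of the deck's upturned front lip (270 mm wide, 8 mm thick, 12 mm rolled top, up to 89 mm above the counter), 70 mm above the counter; it may be pushed too. The aluminium deck is 285 mm long, 0.9 kg, with 12 mm high side and back rims. The slot's centre is 105 mm in from this face and 90 mm to its right (-y). Axes as stop_top.
- display: The fixed counter-top display: wooden side cheeks (52 mm high, 360 mm long, 304 mm over both), steel cross-member in front, a glass guard 203 mm high along the far side, 334 mm beyond the button, with glass returns 127 mm high at its ends from 254 mm beyond the button. Origin: on the counter under the button's axis; x = direction in which the deck slides in, y = left, z up.
- tray_red: Loose steel tray, 120 x 170 x 14 mm, of red truffles (tops 27 mm above its underside), on the deck to the left of the slot. Origin: centre of its underside. It rides on the deck; not to be touched. 0.35 kg.
- tray_cocoa: Loose steel tray, 120 x 170 x 14 mm, of brown cut pralines (tops 25 mm above its underside), on the deck beside the other. Origin: centre of its underside. Not to be touched. 0.35 kg.
- tongs: Steel serving tongs, 210 mm long, 12 mm high, lying on the counter to the right of the display. Leave alone. Origin: middle, underside.
- gift_box: Brown praline box with gold ribbon, 119 x 119 mm, 54 mm high with its bow, on the counter to the left of the display. Leave alone. Origin: centre of the underside.
- jar: Amber glass jar with brass lid, 76 mm diameter, 115 mm high, on the counter at the left. Leave alone. Origin: centre of the underside.
- bowl: White bowl, 110 mm diameter, 50 mm high, on the counter at the left. Leave alone. Origin: centre of the underside.
- truffle_plate: White plate, 140 mm diameter, with a little heap of cream truffles, 55 mm high, on the counter at the right. Leave alone. Origin: centre of the underside.
- palette_knife: Palette knife, 220 mm long, lying on the counter at the right. Leave alone. Origin: middle, underside.

How it is judged:
On the way, in this order (a step that is already met when the one before it is completed fails the run):
1. the blue button is pressed down while the deck is still out (value of joint stop above 0.009 m and value of joint deck below 0.008 m), for 0.05 s.
2. the deck has slid over the held-down button (value of joint stop above 0.008 m and value of joint deck above 0.03 m), for 0.05 s.
At the end, for the whole second after the job is handed in: The deck is home (slid in at least 113 mm) and at rest, the blue button is up again in front of it (within 2 mm of fully up), and both trays stand level on the deck (value of joint deck above 0.113 m and value of joint stop below 0.002 m and velocity of joint deck below 0.01 m/s and z of tray_red in the frame of deck_slot between -0.004 and 0.004 m and angle between each of tray_red, tray_cocoa's own z axis and vertical below 0.06 rad and linear speed of each of tray_red, tray_cocoa below 0.02 m/s and z of tray_cocoa in the frame of deck_slot between -0.004 and 0.004 m); the robot touches nothing.
It fails at once if the deck is slammed (faster than 0.35 m/s) (velocity of joint deck above 0.35 m/s).
It fails at once if the deck or its display is forced or pinched (fingers on it with more than 40 N) (contact force between the fingers and display above 40 N).
It fails at once if a praline tray is touched with force, lifted or tipped (contact force between the fingers and tray_red above 3 N or z of any of tray_red, tray_cocoa in the frame of deck_slot above 0.01 m or angle between any of tray_red, tray_cocoa's own z axis and vertical above 0.2 rad or contact force between the fingers and tray_cocoa above 3 N).
It fails at once if something else on the counter is moved or lifted (more than 20 mm) (distance of any of tongs, gift_box, jar, bowl, truffle_plate, palette_knife from where it was at the start of the episode above 0.02 m).
It also fails if it takes over 35 s, if anything falls off the work surface, if the arm or the gripper's body presses on something with over 40 N, if the wrist force passes 120 N, or if a joint passes its speed limit or range.

## Working session

There is one attempt and no reset: what is moved stays moved. The work goes in short steps, Python scripts to look and compute and a tool call to move; the robot and the scene stay as the last step left them, time stands still between calls to the robot, and variables do not carry over. Pictures are saved under pics/ and viewed, at most 10 in all, crops included, and the job is handed in when it is done.

Besides the shell and the picture viewer there is one more tool, called after "Request:" by a JSON object that holds its "name" and its "arguments", one argument or row to a line. jog_arm: Moves the arm, as the interface text tells. Its arguments: {"type":"object","properties":{"moves":{"type":"array","items":{"type":"object","properties":{"fingers":{"type":"number"},"slide":{"type":"array","items":{"type":"number"}},"angular":{"type":"array","items":{"type":"number"}}}}},"squeeze":{"type":"number"}},"required":["moves"]}

```bash
mkdir -p pics
cat > h.py <<'E'
from workcell import *
import numpy as np, cv2
from scipy.spatial.transform import Rotation as R
def cam(p):
    f=200/np.tan(np.radians(p["fovy"])/2)
    return np.array([[f,0,p["cx"]],[0,f,p["cy"]],[0,0,1.]]),np.array(p["D"],float),np.array(p["world_from_camera"])
def at_z(p,uv,z):
    K,D,T=cam(p); n=cv2.undistortPoints(np.array([[uv]],float),K,D)[0,0]
    d=T[:3,:3]@[n[0],n[1],1]; o=T[:3,3]; return o+d*(z-o[2])/d[2]
def proj(p,X):
    K,D,T=cam(p); W=np.linalg.inv(T)
    return cv2.projectPoints(np.atleast_2d(X).astype(float),cv2.Rodrigues(W[:3,:3])[0],W[:3,3],K,D)[0][:,0]
def save(p,n): cv2.imwrite("pics/"+n,p["color"][:,:,::-1])
def delta(target):  # mm in tool axes
    s=get_state(); q=np.array(s["orientation"]); r=R.from_quat(q[[1,2,3,0]])
    return r.inv().apply(np.array(target)-s["tcp_pos"])*1000
E
python3 - <<'E'
from h import *
for c in ("top","side"):
    p=read_camera(c); save(p,c+"0.png"); print(c,p["world_from_camera"][:3,3])
    for t,z in (("stop_top",.058),("deck_slot",.054),("deck_lip",.07),("tray_red",.054),("tray_cocoa",.054),("tongs",0),("display",0)):
        for d in tip_of(t,p)[:2]: print(t,round(d["p"],2),np.round(d["point"],1),np.round(at_z(p,d["point"],z),4))
s=get_state(); print(s["orientation"],s["tcp_pos"],s["finger_gap"],s["clock"])
E
```

```text
top [ 0.20649168 -0.00236714  1.69062911]
stop_top 0.42 [346.3 191.5] [ 0.5434 -0.0802  0.058 ]
deck_slot 0.7 [344.2 188.1] [ 0.5572 -0.0727  0.054 ]
deck_lip 0.87 [314.9 210. ] [0.4726 0.0355 0.07  ]
tray_red 0.91 [319.2 153.7] [0.6897 0.0199 0.054 ]
tray_cocoa 0.97 [309.3 189.8] [0.5512 0.0567 0.054 ]
tongs 0.52 [316.1 152.7] [0.7097 0.0327 0.    ]
tongs 0.48 [377.9 181.6] [ 0.5938 -0.2048  0.    ]
display 0.58 [346.6 189.1] [ 0.5648 -0.0842  0.    ]
side [ 0.4144764  -0.9216468   1.08307145]
stop_top 0.54 [341. 209.] [ 0.5531 -0.066   0.058 ]
stop_top 0.27 [358.5 158.4] [0.6554 0.1791 0.058 ]
deck_slot 0.98 [342.4 212.8] [ 0.5561 -0.08    0.054 ]
deck_slot 0.55 [313.5 187.3] [0.4691 0.0507 0.054 ]
deck_lip 0.64 [315.2 190.1] [0.473  0.0213 0.07  ]
tray_red 0.77 [373.3 184. ] [0.6865 0.0411 0.054 ]
tray_red 0.48 [334.1 125.7] [0.5883 0.3987 0.054 ]
tray_cocoa 0.56 [336.7 184.3] [0.5543 0.0555 0.054 ]
tray_cocoa 0.46 [355.  254.4] [ 0.5715 -0.2507  0.054 ]
tongs 0.93 [357.6 254.3] [ 0.5883 -0.2161  0.    ]
tongs 0.64 [372.5 184.3] [0.6975 0.0904 0.    ]
display 0.88 [342.7 222.4] [ 0.5585 -0.0792  0.    ]
display 0.51 [346.  342.3] [ 0.5084 -0.4991  0.    ]
[ 7.96997247e-05  9.80480284e-01  1.96617410e-01 -3.79157454e-06] [ 0.22168819 -0.53059798  0.24235494] 0.08558239571146173 0.8
```

Run:
```python
import cv2
a=cv2.imread("pics/top0.png");b=cv2.imread("pics/side0.png")
cv2.imwrite("pics/c1.png",cv2.resize(a[110:250,250:430],None,fx=4.2,fy=4.2,interpolation=cv2.INTER_CUBIC))
cv2.imwrite("pics/c2.png",cv2.resize(b[120:280,250:450],None,fx=3.7,fy=3.7,interpolation=cv2.INTER_CUBIC))
```

```text
(no output)
```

View pics/c1.png

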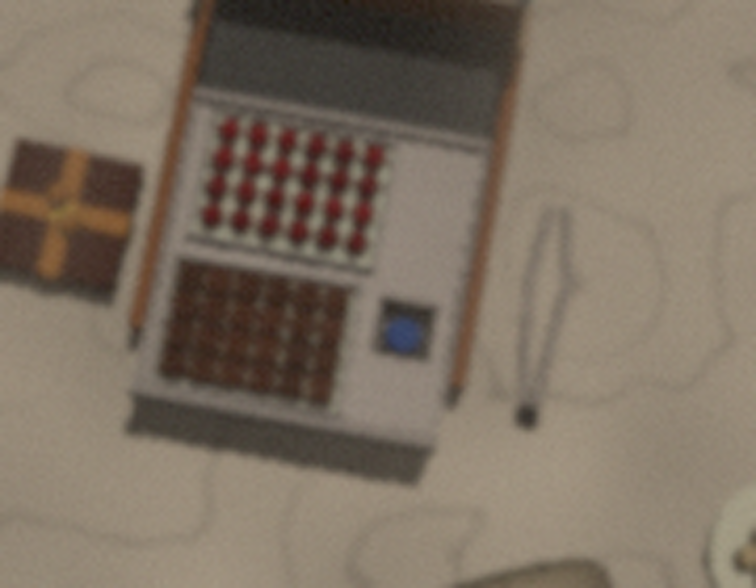

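View pics/c2.png

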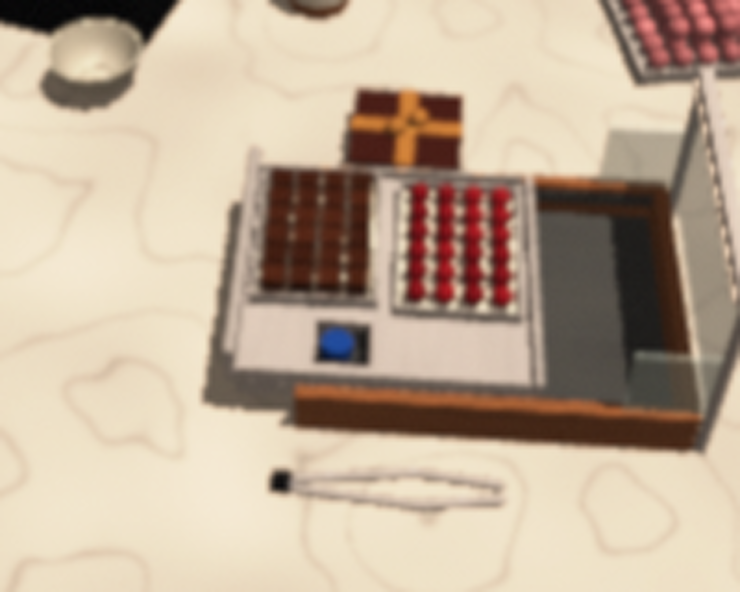

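Run:
```python
from h import *
P={}
for c in ("top","side"):
    p=read_camera(c); P[c]=p; a=p["color"].astype(int)
    m=(a[:,:,2]-a[:,:,0]>50); m[:150]=0;m[260:]=0;m[:,:300]=0;m[:,400:]=0
    v,u=np.nonzero(m); uv=(u.mean(),v.mean()); print(c,len(u),np.round(uv,1),at_z(p,uv,.057))
t=lambda x,y:(250+x/4.2,110+y/4.2); s=lambda x,y:(250+x/3.7,120+y/3.7)
def ang(p,a,b,z):
    d=at_z(p,b,z)-at_z(p,a,z); print(np.round(np.degrees(np.arctan2(d[1],d[0])),1),np.linalg.norm(d))
ang(P["top"],t(457,395),t(520,10),.052)
ang(P["top"],t(135,335),t(203,5),.052)
ang(P["side"],s(300,386),s(698,418),.052)
ang(P["side"],s(236,366),s(543,384),.06)
ang(P["side"],s(230,350),s(252,152),.089)
print(get_state().keys(),get_state().get("tips_ahead"))
for n,q in (("top",[t(378,299),t(435,307),t(428,360),t(373,352)]),("side",[s(316,321),s(370,323),s(370,364),s(317,361)])):
    c=[at_z(P[n],x,.054) for x in q]; print(n,np.mean(c,0))
```

```text
top 0 [nan nan] [nan nan nan]
side 54 [340.7 212.3] [ 0.5501238  -0.07973477  0.057     ]
-10.1 0.36181212013271136
-10.7 0.3126471653344596
-12.6 0.3514569878127067
-11.0 0.2747654924437652
80.1 0.25795827418531614
dict_keys(['clock', 'joint_pos', 'qvel', 'tau', 'tcp_pos', 'orientation', 'wrist_force', 'ft_torque', 'grip_force', 'finger_gap']) None
top [ 0.55585894 -0.07965832  0.054     ]
side [ 0.55753861 -0.07854759  0.054     ]<stdin>:6: RuntimeWarning: Mean of empty slice.
  ret = ret.dtype.type(ret / rcount)
```

Run:
```python
from h import *
print(delta([.554,-.0803,.24]))
```

```text
[ 480.22368528 -287.35587989    2.30788103]
```

Request:
{"name": "jog_arm", "arguments": {
  "moves": [
    {"slide": [17,-10,0],"angular": [0,0,3],"fingers": 1},
    {"slide": [48,-29,0],"angular": [0,0,8],"fingers": 1},
    {"slide": [82,-49,0],"angular": [0,0,13],"fingers": 1},
    {"slide": [116,-70,0],"angular": [0,0,18],"fingers": 1},
    {"slide": [150,-90,0],"angular": [0,0,23],"fingers": 1},
    {"slide": [184,-110,0],"angular": [0,0,28],"fingers": 1},
    {"slide": [218,-130,0],"angular": [0,0,33.4],"fingers": 1},
    {"slide": [252,-151,0],"angular": [0,0,33.4],"fingers": 1},
    {"slide": [280,-168,0],"angular": [0,0,33.4],"fingers": 1},
    {"slide": [290,-174,0],"angular": [0,0,33.4],"fingers": 1}
  ],
  "squeeze": 20
}}

```text
clock: 1.73
tcp_pos: [0.4239, -0.2548, 0.2426]
orientation: [-0.0, 0.996, -0.091, 0.0]
wrist_force: [-0.1, -0.0, 0.2]
finger_gap: 0.0
grip_force: 0.0
```

Run:
```python
from h import *
print(delta([.554,-.0803,.24]),get_state())
```

```text
[  96.18750302 -195.25826826    2.84873383] {'clock': 1.7333, 'joint_pos': array([-7.04416875e-01,  1.57154405e-01, -1.55426680e-01,  1.25803033e+00,
        1.20893439e-03,  2.62023881e+00]), 'qvel': array([ 0.2333593 ,  0.02839988,  0.03263161, -0.00072218, -0.0339543 ,
        0.22472626]), 'tau': array([-4.06194851e-01, -3.91295564e+01,  2.94791794e+01, -5.11036691e-03,
        1.69142629e-01,  1.16129739e-01]), 'tcp_pos': array([ 0.42387197, -0.25478764,  0.24258868]), 'orientation': array([-4.41264277e-04,  9.95813734e-01, -9.14036865e-02,  4.23337840e-04]), 'wrist_force': array([-0.12823693, -0.00301787,  0.23411082]), 'ft_torque': array([0.06264485, 0.00660464, 0.02711172]), 'grip_force': 0.0, 'finger_gap': 1.0604858458174874e-05}
```

Request:
{"name": "jog_arm", "arguments": {
  "moves": [
    {"slide": [7,-15,0],"angular": [0,0,-6],"fingers": 1},
    {"slide": [19,-38,0],"angular": [0,0,-13],"fingers": 1},
    {"slide": [31,-63,0],"angular": [0,0,-20],"fingers": 1},
    {"slide": [43,-88,0],"angular": [0,0,-27],"fingers": 1},
    {"slide": [55,-113,0],"angular": [0,0,-34],"fingers": 1},
    {"slide": [67,-137,0],"angular": [0,0,-41],"fingers": 1},
    {"slide": [80,-162,0],"angular": [0,0,-48],"fingers": 1},
    {"slide": [90,-183,0],"angular": [0,0,-55],"fingers": 1},
    {"slide": [95,-193,0],"angular": [0,0,-62],"fingers": 1},
    {"slide": [96,-195,0],"angular": [0,0,-69],"fingers": 1}
  ]
}}

```text
clock: 2.57
tcp_pos: [0.554, -0.0832, 0.242]
orientation: [0.0, 0.871, 0.491, 0.0]
wrist_force: [-0.3, -0.2, 0.0]
finger_gap: -0.0003
grip_force: 0.0
```

Request:
{"name": "jog_arm", "arguments": {
  "moves": [
    {"slide": [0,0,10],"angular": [0,0,-7],"fingers": 1},
    {"slide": [0,0,25],"angular": [0,0,-14],"fingers": 1},
    {"slide": [0,0,40],"angular": [0,0,-21],"fingers": 1},
    {"slide": [0,0,55],"angular": [0,0,-28],"fingers": 1},
    {"slide": [0,0,70],"angular": [0,0,-35],"fingers": 1},
    {"slide": [0,0,85],"angular": [0,0,-42],"fingers": 1},
    {"slide": [0,0,95],"angular": [0,0,-49],"fingers": 1},
    {"slide": [0,0,100],"angular": [0,0,-56],"fingers": 1},
    {"slide": [0,0,100],"angular": [0,0,-63],"fingers": 1},
    {"slide": [0,0,100],"angular": [0,0,-70],"fingers": 1}
  ]
}}

```text
clock: 3.4
tcp_pos: [0.5523, -0.085, 0.1415]
orientation: [-0.001, 0.434, 0.901, -0.0]
wrist_force: [0.1, -0.6, 0.3]
finger_gap: 0.0001
grip_force: 0.0
```

Request:
{"name": "jog_arm", "arguments": {
  "moves": [
    {"angular": [0,0,-7],"slide": [0,0,0],"fingers": 1},
    {"angular": [0,0,-14],"slide": [0,0,0],"fingers": 1},
    {"angular": [0,0,-21],"slide": [0,0,0],"fingers": 1},
    {"angular": [0,0,-28],"slide": [0,0,0],"fingers": 1},
    {"angular": [0,0,-35],"slide": [0,0,0],"fingers": 1},
    {"angular": [0,0,-41],"slide": [0,0,0],"fingers": 1},
    {"angular": [0,0,-41],"slide": [0,0,0],"fingers": 1}
  ]
}}

```text
clock: 3.98
tcp_pos: [0.5528, -0.0851, 0.1422]
orientation: [-0.0, 0.092, 0.996, -0.0]
wrist_force: [-0.1, 0.1, 0.8]
finger_gap: 0.0003
grip_force: 0.0
```

Run:
```python
from h import *
s=get_state(); print(s["joint_pos"],s["tcp_pos"],s["orientation"],delta([.554,-.0803,.085]))
out=[]
for c,z in(("top",8),("side",6)):
    p=read_camera(c); uv=proj(p,[s["tcp_pos"]-[0,0,.011],[.551,-.0797,.058],[.5565,-.079,.054]]); print(c,uv.round(1))
    u,v=uv[1].astype(int); out.append(cv2.resize(p["color"][v-35:v+35,u-33:u+33,::-1],(390,413),interpolation=cv2.INTER_CUBIC)); print(u-33,v-35)
cv2.imwrite("pics/c3.png",np.hstack(out))
```

```text
[-2.96154749e-01  3.32097159e-01 -1.78018545e-01  1.06061901e+00
 -3.09585508e-04 -1.10999398e-01] [ 0.55280666 -0.08512916  0.14224106] [-1.12268858e-06  9.24454940e-02  9.95717734e-01 -1.57824914e-04] [-0.28235661  4.98431338 57.23949873]
top [[348.6 184.7]
 [346.1 189.5]
 [345.9 188.3]]
313 154
side [[342.1 198.9]
 [340.9 212.1]
 [342.5 212.6]]
307 177
```

View pics/c3.png

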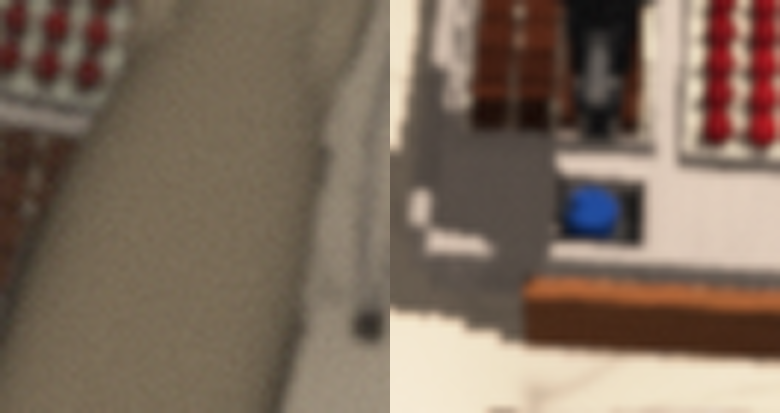

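Request:
{"name": "jog_arm", "arguments": {
  "moves": [
    {"slide": [0,2,10],"fingers": 1},
    {"slide": [0,5,25],"fingers": 1},
    {"slide": [0,5,40],"fingers": 1},
    {"slide": [0,5,52],"fingers": 1},
    {"slide": [0,5,57],"fingers": 1},
    {"slide": [0,5,57],"fingers": 1},
    {"slide": [0,5,57],"fingers": 1}
  ]
}}

```text
schema error: expected keys fingers, slide, angular
```

Run:
```python
from h import *
s=get_state(); print(s["tcp_pos"],s["orientation"],s["wrist_force"],delta([.554,-.0803,.071]))
p=read_camera("side"); print(proj(p,[s["tcp_pos"]-[0,0,.011],[.551,-.0797,.058]]))
cv2.imwrite("pics/c4.png",cv2.resize(p["color"][170:240,300:385,::-1],None,fx=7,fy=7,interpolation=cv2.INTER_CUBIC))
```

```text
[ 0.55280288 -0.08499337  0.14224794] [ 5.15630966e-06  9.51907974e-02  9.95459037e-01 -1.29846828e-04] [0.83578418 0.37290046 0.47763826] [-0.2834634   4.85353642 71.24670458]
[[342.13077679 198.87076282]
 [340.92669461 212.11346427]]
```

View pics/c4.png

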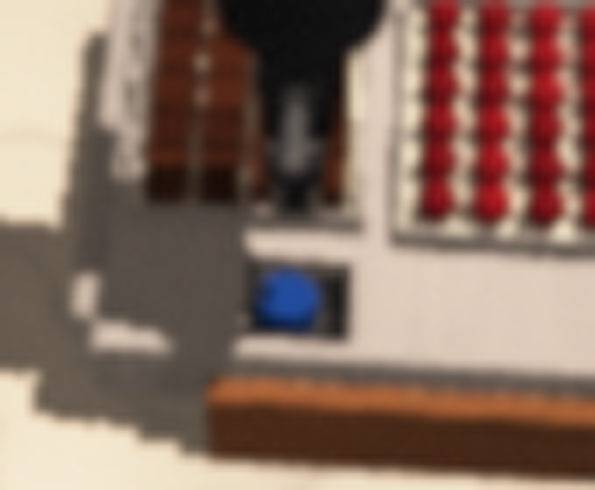

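The move was refused for want of the angular key. The picture still shows the hover: tip at about (342, 199) px, button at (341, 212). I'll repeat the move with all keys.

Request:
{"name": "jog_arm", "arguments": {
  "moves": [
    {"slide": [0,2,10],"angular": [0,0,0],"fingers": 1},
    {"slide": [0,5,25],"angular": [0,0,0],"fingers": 1},
    {"slide": [0,5,40],"angular": [0,0,0],"fingers": 1},
    {"slide": [0,5,52],"angular": [0,0,0],"fingers": 1},
    {"slide": [0,5,57],"angular": [0,0,0],"fingers": 1},
    {"slide": [0,5,57],"angular": [0,0,0],"fingers": 1},
    {"slide": [0,5,57],"angular": [0,0,0],"fingers": 1}
  ]
}}

```text
clock: 4.72
tcp_pos: [0.5536, -0.0795, 0.085]
orientation: [-0.0, 0.094, 0.996, 0.0]
wrist_force: [0.4, 0.1, -0.2]
finger_gap: -0.0002
grip_force: 0.0
```

Run:
```python
from h import *
s=get_state(); print(s["tcp_pos"],s["orientation"],s["wrist_force"],delta([.554,-.0803,.071]))
p=read_camera("side"); print(proj(p,[s["tcp_pos"]-[0,0,.011],[.551,-.0797,.058]]))
cv2.imwrite("pics/c5.png",cv2.resize(p["color"][170:240,300:385,::-1],None,fx=7,fy=7,interpolation=cv2.INTER_CUBIC))
```

```text
[ 0.55357124 -0.07953793  0.08503837] [-3.08244703e-04  9.37026936e-02  9.95600176e-01  1.69932168e-05] [ 0.35306308  0.06796406 -0.21220145] [-0.57208235 -0.66835558 14.03803611]
[[341.76864524 208.95483693]
 [340.92669461 212.11346427]]
```

View pics/c5.png

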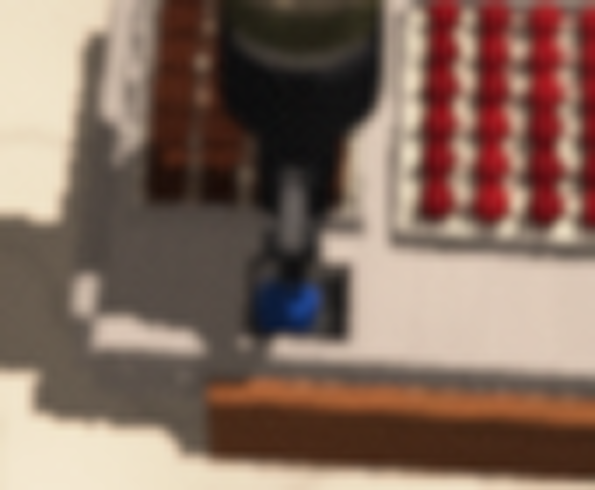

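Request:
{"name": "jog_arm", "arguments": {
  "moves": [
    {"slide": [0,0,6],"angular": [0,0,0],"fingers": 1},
    {"slide": [0,0,12],"angular": [0,0,0],"fingers": 1},
    {"slide": [0,0,16],"angular": [0,0,0],"fingers": 1},
    {"slide": [0,0,19],"angular": [0,0,0],"fingers": 1},
    {"slide": [0,0,22],"angular": [0,0,0],"fingers": 1},
    {"slide": [0,0,22],"angular": [0,0,0],"fingers": 1}
  ]
}}

```text
clock: 5.27
tcp_pos: [0.5538, -0.0797, 0.0631]
orientation: [0.0, 0.093, 0.996, -0.0]
wrist_force: [-0.4, 0.5, 4.9]
finger_gap: -0.0002
grip_force: 1.9
```

Request:
{"name": "jog_arm", "arguments": {
  "moves": [
    {"slide": [0,0,2],"angular": [0,0,0],"fingers": 1},
    {"slide": [0,0,4],"angular": [0,0,0],"fingers": 1},
    {"slide": [0,0,6],"angular": [0,0,0],"fingers": 1},
    {"slide": [0,0,7],"angular": [0,0,0],"fingers": 1},
    {"slide": [0,0,7],"angular": [0,0,0],"fingers": 1}
  ]
}}

```text
clock: 5.68
tcp_pos: [0.5538, -0.0797, 0.0563]
orientation: [0.0, 0.093, 0.996, -0.0]
wrist_force: [-0.6, 0.2, 5.3]
finger_gap: -0.0001
grip_force: 2.6
```

Request:
{"name": "jog_arm", "arguments": {
  "moves": [
    {"slide": [-2,0,0],"angular": [0,0,0],"fingers": 1},
    {"slide": [-5,0,0],"angular": [0,0,0],"fingers": 1},
    {"slide": [-8,0,0],"angular": [0,0,0],"fingers": 1},
    {"slide": [-11,0,0],"angular": [0,0,0],"fingers": 1},
    {"slide": [-14,0,0],"angular": [0,0,0],"fingers": 1},
    {"slide": [-16,0,0],"angular": [0,0,0],"fingers": 1},
    {"slide": [-18,0,0],"angular": [0,0,0],"fingers": 1},
    {"slide": [-20,0,0],"angular": [0,0,0],"fingers": 1},
    {"slide": [-20,0,0],"angular": [0,0,0],"fingers": 1}
  ]
}}

```text
clock: 6.43
tcp_pos: [0.5714, -0.0828, 0.0557]
orientation: [-0.002, 0.093, 0.996, 0.0]
wrist_force: [-4.4, 0.5, 5.7]
finger_gap: -0.0001
grip_force: 2.9
```

Request:
{"name": "jog_arm", "arguments": {
  "moves": [
    {"slide": [-2,0,0],"angular": [0,0,0],"fingers": 1},
    {"slide": [-4,0,0],"angular": [0,0,0],"fingers": 1},
    {"slide": [-6,0,0],"angular": [0,0,0],"fingers": 1},
    {"slide": [-8,0,0],"angular": [0,0,0],"fingers": 1},
    {"slide": [-10,0,0],"angular": [0,0,0],"fingers": 1},
    {"slide": [-13,0,0],"angular": [0,0,0],"fingers": 1},
    {"slide": [-16,0,0],"angular": [0,0,0],"fingers": 1},
    {"slide": [-19,0,0],"angular": [0,0,0],"fingers": 1},
    {"slide": [-22,0,0],"angular": [0,0,0],"fingers": 1},
    {"slide": [-22,0,0],"angular": [0,0,0],"fingers": 1}
  ]
}}

```text
clock: 7.27
tcp_pos: [0.5941, -0.0872, 0.0555]
orientation: [-0.001, 0.093, 0.996, 0.0]
wrist_force: [-4.1, 1.3, 2.9]
finger_gap: 0.0001
grip_force: 1.8
```

Run:
```python
from h import *
p=read_camera("side"); s=get_state(); print(s["tcp_pos"],s["wrist_force"],s["joint_pos"])
cv2.imwrite("pics/c6.png",cv2.resize(p["color"][150:250,290:430,::-1],None,fx=5,fy=5,interpolation=cv2.INTER_CUBIC))
```

```text
[ 0.59415072 -0.08718648  0.05551784] [-2.90129896  0.79235452  2.49893742] [-2.79235917e-01  4.79151401e-01 -1.83493993e-01  9.10284314e-01
 -1.68975189e-04 -9.20869347e-02]
```

View pics/c6.png

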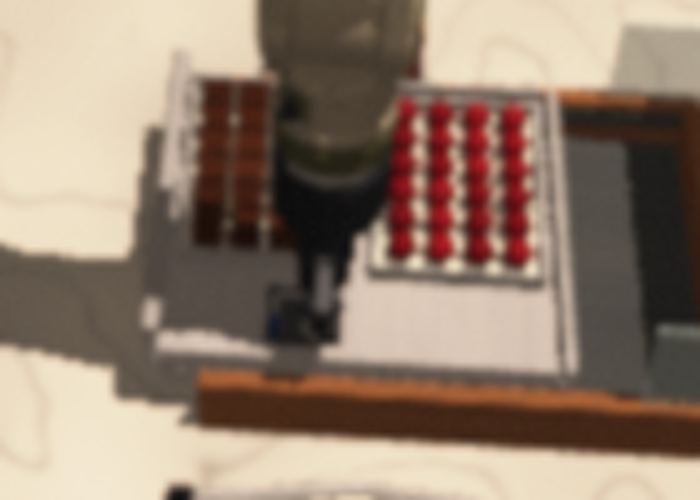

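Request:
{"name": "jog_arm", "arguments": {
  "moves": [
    {"slide": [-2,0,0],"angular": [0,0,0],"fingers": 1},
    {"slide": [-5,0,0],"angular": [0,0,0],"fingers": 1},
    {"slide": [-9,0,0],"angular": [0,0,0],"fingers": 1},
    {"slide": [-14,0,0],"angular": [0,0,0],"fingers": 1},
    {"slide": [-19,0,0],"angular": [0,0,0],"fingers": 1},
    {"slide": [-24,0,0],"angular": [0,0,0],"fingers": 1},
    {"slide": [-29,0,0],"angular": [0,0,0],"fingers": 1},
    {"slide": [-33,0,0],"angular": [0,0,0],"fingers": 1},
    {"slide": [-37,0,0],"angular": [0,0,0],"fingers": 1},
    {"slide": [-40,0,0],"angular": [0,0,0],"fingers": 1}
  ]
}}

```text
clock: 8.15
tcp_pos: [0.6333, -0.0947, 0.0555]
orientation: [-0.001, 0.093, 0.996, 0.0]
wrist_force: [-5.2, -0.7, 2.2]
finger_gap: 0.0002
grip_force: 2.7
```

Request:
{"name": "jog_arm", "arguments": {
  "moves": [
    {"slide": [-4,0,0],"angular": [0,0,0],"fingers": 1},
    {"slide": [-8,0,0],"angular": [0,0,0],"fingers": 1},
    {"slide": [-13,0,0],"angular": [0,0,0],"fingers": 1},
    {"slide": [-18,0,0],"angular": [0,0,0],"fingers": 1},
    {"slide": [-23,0,0],"angular": [0,0,0],"fingers": 1},
    {"slide": [-28,0,0],"angular": [0,0,0],"fingers": 1},
    {"slide": [-33,0,0],"angular": [0,0,0],"fingers": 1},
    {"slide": [-37,0,0],"angular": [0,0,0],"fingers": 1},
    {"slide": [-40,0,0],"angular": [0,0,0],"fingers": 1},
    {"slide": [-40,0,0],"angular": [0,0,0],"fingers": 1}
  ]
}}

```text
clock: 8.98
tcp_pos: [0.6735, -0.1025, 0.0555]
orientation: [-0.0, 0.094, 0.996, -0.0]
wrist_force: [-3.1, -0.6, -1.0]
finger_gap: -0.0001
grip_force: 1.5
```

Request:
{"name": "jog_arm", "arguments": {
  "moves": [
    {"slide": [-2,0,0],"angular": [0,0,0],"fingers": 1},
    {"slide": [-4,0,0],"angular": [0,0,0],"fingers": 1},
    {"slide": [-6,0,0],"angular": [0,0,0],"fingers": 1},
    {"slide": [-8,0,0],"angular": [0,0,0],"fingers": 1},
    {"slide": [-10,0,0],"angular": [0,0,0],"fingers": 1},
    {"slide": [-12,0,0],"angular": [0,0,0],"fingers": 1},
    {"slide": [-12,0,0],"angular": [0,0,0],"fingers": 1}
  ]
}}

```text
clock: 9.57
tcp_pos: [0.6864, -0.1046, 0.0564]
orientation: [0.001, 0.093, 0.996, 0.0]
wrist_force: [-0.7, 0.4, -0.8]
finger_gap: 0.0003
grip_force: 0.2
```

Run:
```python
from h import *
p=read_camera("side"); s=get_state(); print(s["tcp_pos"],s["wrist_force"])
cv2.imwrite("pics/c7.png",cv2.resize(p["color"][150:250,290:430,::-1],None,fx=5,fy=5,interpolation=cv2.INTER_CUBIC))
```

```text
[ 0.6864684  -0.1045686   0.05656107] [-0.41328442 -0.72796026 -0.76323555]
```

View pics/c7.png

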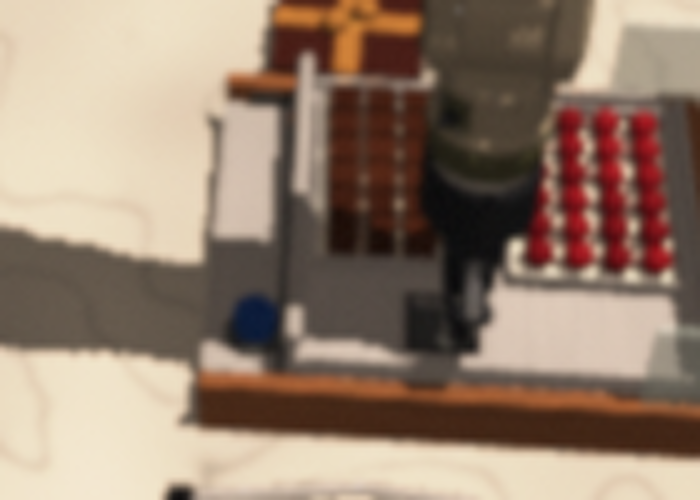

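The picture shows the blue button up at about (341, 214) px, in front of the lip, with the deck home. I'll back off the wall slightly and lift.

Request:
{"name": "jog_arm", "arguments": {
  "moves": [
    {"slide": [3,0,0],"angular": [0,0,0],"fingers": 1},
    {"slide": [4,0,-4],"angular": [0,0,0],"fingers": 1},
    {"slide": [4,0,-12],"angular": [0,0,0],"fingers": 1},
    {"slide": [4,0,-25],"angular": [0,0,0],"fingers": 1},
    {"slide": [4,0,-45],"angular": [0,0,0],"fingers": 1},
    {"slide": [4,0,-70],"angular": [0,0,0],"fingers": 1},
    {"slide": [4,0,-95],"angular": [0,0,0],"fingers": 1},
    {"slide": [4,0,-110],"angular": [0,0,0],"fingers": 1},
    {"slide": [4,0,-115],"angular": [0,0,0],"fingers": 1},
    {"slide": [4,0,-115],"angular": [0,0,0],"fingers": 1}
  ]
}}

```text
clock: 10.45
tcp_pos: [0.6828, -0.1041, 0.1742]
orientation: [0.002, 0.093, 0.996, -0.0]
wrist_force: [0.2, 0.2, -0.4]
finger_gap: -0.0001
grip_force: 0.0
```

Run:
```python
from h import *
p=read_camera("side"); s=get_state(); print(s["tcp_pos"],s["wrist_force"])
cv2.imwrite("pics/c8.png",cv2.resize(p["color"][150:250,290:430,::-1],None,fx=5,fy=5,interpolation=cv2.INTER_CUBIC))
```

```text
[ 0.68193694 -0.1039036   0.17226635] [-0.15967824  0.26350182 -0.35997031]
```

View pics/c8.png

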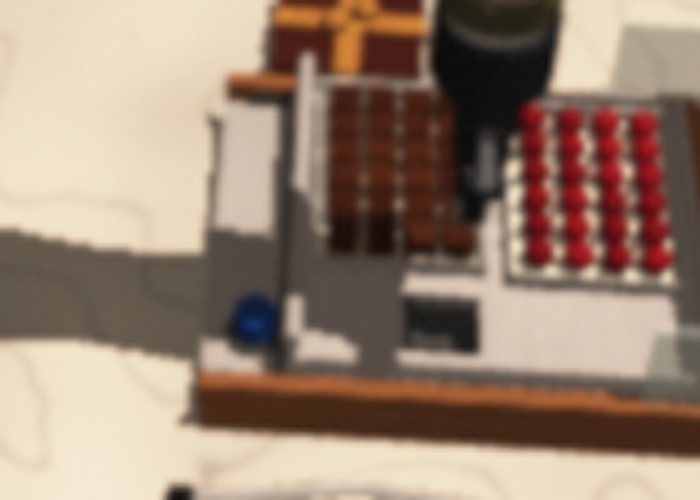

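The gripper is clear of everything, the slot is empty, the button at (341, 214) px is up in front of the lip, and both trays are in place.

```bash
python3 -c "
from workcell import *
print(hand_in())"
```

```text
the job is handed in; nothing more can be done
None
```

The deck was rolled in about 121 mm, with the button sprung up in front of it and both trays still standing in place on the last picture; the job is handed in, but no verdict was returned.

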